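Switch on the hob at its push-and-turn main knob

TASK

Switch the hob on at its main switch, the one knob in the row with a straight bar grip: push it down against its spring, keep it down while turning it clockwise until you feel the end stop, then let go so that it springs back up and locks on. Use a gentle grip and do not force it against the stop, do not touch the round knobs on either side, and leave everything else where it stands.

Things in the scene. Friction and masses are not known exactly. Their poses are not given: they have to be found in the camera images.
- main_grip (a point): Main switch: the only knob with a straight bar grip. Point on its turning axis, 7 mm below the bar's top; knob up: 46 mm above the hob's top. Bar 48 mm long (x axis), 12 mm thick (y axis), 30 mm high, black, on a 42 mm round skirt whose top is 23 mm below this point: keep fingertips above that. z axis up. Off, the bar stands square to the row, its white mark towards the robot.
- main_push (a joint): How far the main switch is pushed down, m: 0 = standing up, 0.006 = at the bottom. A spring pushes it up with 8 N at the top and 11.6 N at the bottom. A lock lets it turn only while pushed down by more than 3 mm (4 mm or deeper is safe). The knob is plastic: grip it with 10 to 25 N a finger.
- main_turn (a joint): Angle of the main switch, rad: 0 = off, grows clockwise seen from above. Friction 0.02 N m. The ON stop lies anywhere from 0.85 to 1.43 rad, unmarked and different on each hob: feel for it. It is sprung, 3 N m per rad of further turn; 0.1 N m is a clear stop, stay under 0.2. Let go there (up to 0.05 rad short), the knob springs up, locked on; earlier, it stays caught down.
- hob: Steel hob, 350 mm deep, 370 mm wide, 30 mm high, fixed. Origin on the worktop under the middle of the row of five knobs, which stand 68 mm apart; the main switch is one of the middle three. x axis points away from the robot to the two hotplates (156 mm in diameter, 185 mm beyond the row), y along the row.
- round0: One of the four round black knobs of the row, 38 mm in diameter, 34 mm high, its top 41 mm above the hob's steel top. Origin at the centre of its underside. Not to be touched.
- round1: One of the four round black knobs of the row, 38 mm in diameter, 34 mm high, its top 41 mm above the hob's steel top. Origin at the centre of its underside. Not to be touched.
- round2: One of the four round black knobs of the row, 38 mm in diameter, 34 mm high, its top 41 mm above the hob's steel top. Origin at the centre of its underside. Not to be touched.
- round3: One of the four round black knobs of the row, 38 mm in diameter, 34 mm high, its top 41 mm above the hob's steel top. Origin at the centre of its underside. Not to be touched.
- saucepan: Steel saucepan, 132 mm in diameter, 75 mm high, on a hotplate; a black handle reaches 177 mm from its axis. Origin at the middle of its underside. To be left alone.
- moka_pot: Aluminium stove-top coffee pot, 90 mm in diameter, 152 mm high, on the other hotplate. Origin at the middle of its underside. To be left alone.
- salt_jar: Glass jar with steel cap, 50 mm in diameter, 75 mm high. Origin at the middle of its underside. To be left alone.
- mug: White mug, 80 mm in diameter, 90 mm high. Origin at the middle of its underside. To be left alone.
- sugar_bowl: White bowl, 100 mm in diameter, 50 mm high. Origin at the middle of its underside. To be left alone.
- spoon: Wooden spoon lying on the worktop in front of the hob. Origin at the middle of its underside. To be left alone.
- oil_bottle: Green glass bottle, 60 mm in diameter, 200 mm high. Origin at the middle of its underside. To be left alone.

How it is judged:
By the outcome, as a careful person would: the job done as asked, in the order asked, and still so for the second after the job is handed in, with the robot touching nothing.
It also fails if it takes over 72 s, if anything falls off the work surface, if the arm or the gripper's body presses on something with over 40 N, if the wrist force passes 120 N, or if a joint passes its speed limit or range.

ROBOT

A 6-joint arm with a two-finger parallel gripper is mounted at the origin on the work surface. World frame = base frame: x ahead of the robot, y to its left, z up, the work surface at z = 0. Lengths are in m, angles in rad, forces in N, time in s.
With the tool pointing down it reaches from about 0.35 to 0.775 m from the base axis. Payload 5.5 kg.
Tool frame: the origin (TCP) lies at the very end of the fingers, on their centre line; the grasp point (between the pads) lies env.hold_point_z behind it (env.hold_point_z is the distance from the TCP to the grasp point, in m); z points along the fingers, y is the line along which they close (so a half turn about z gives the same grasp; the last joint's range is limited). The gripper opens to 85 mm and grips with 20 to 120 N. Pads are 22 mm wide; open, the fingers measure 114 mm over their backs; the gripper's body (76 mm by 85 mm) begins 54 mm behind the grasp point. The pads swing forward as they close: fully open they stand 13 mm farther back than shut.
Start: joints at [-1.486, 0.313, 0.046, 1.304, 0, 1.431], TCP at [0.128, -0.561, 0.231] pointing down, gripper open.
Joint ranges: [-2.76, 2.76], [-0.86, 1.69], [-1.03, 1.26], [-2.2, 2.34], [-1.47, 1.5], [-3.14, 3.14]. Speed limits (rad/s): [2.57, 2.57, 3.14, 3.14, 3.14, 3.14].

INTERFACE

Orientations are given as a unit quaternion [w, x, y, z].
In Python, from workcell import env gives the robot as it stands.
- The arm moves only by the tool carry_out, never from a script. Its argument "steps" is a list of rows, each a list of 3 entries, a list of its own where there are three numbers: the turn, a rotation vector about the tool's x, y, z in degrees, then the shift along the tool's x, y, z in cm, then the closure in counts, from 0 (fully open) to 255 (shut). A call has exactly 8 rows; each row is the pose to reach, as a shift and turn from the pose commanded when the call began, along the tool's axes at that moment; what a row does not reach only later rows make up. A row lasts 1/8 s, in which the tool goes at most 62.5 mm and 10.7 degrees, less where a joint would pass 70% of its speed; a pose out of reach is approached as far as the arm can. A call with a gripper value outside its range is refused whole. The fingers move at their own pace and stop on an object; "force" is the grip in N (left out, the last holds). Time passes only in rows, so rows that repeat a pose let the fingers close, or fill a call up. It gives the time, the measured TCP pose, the force, the opening and the grip force at its end, in the units of the state.
- env.get_state(): the state, without advancing time (a new reading comes with each control period).
- env.read_camera(name): name is "side" or "top"; returns (picture, depth): 384x512x3 uint8, red, green, blue; 384x512 float32, m along the optical axis (not along the pixel's ray), 0 where there is no reading.
- env.get_calibration(name): a dict with "fx", "fy", "cx", "cy" (pixels), "D" ([k1, k2, p1, p2, k3] as OpenCV has them; the pictures are not rectified), "origin" and "orientation" of the camera in the world. Camera axes: x right, y up, looking along -z (the intrinsics and any distortion apply to the point x, -y, -z); pixel columns grow to the right and rows downward; lengths in m; the calibration is good to about 2 mm. A picture is of the moment at which its call begins. get_calibration takes no time and is no camera call.
- env.hand_in(): hands the job in; it is judged then, once.
The state is a dict: "clock": time; "joint_pos": joint angles; "qvel": joint speeds; "tau": joint torques, N m; "tcp_pos": TCP position; "orientation": TCP orientation; "wrist_force": force on the tool from outside, world axes, zero at the start; "ft_torque": the same for the moment, N m; "finger_gap": finger opening in m; "grip_force": force on a finger pad.
Only numpy, scipy, OpenCV 4.12 (cv2) and the standard library are available. Lean on these libraries where they do the work, as an engineer would, in place of code of your own. Each camera call takes 0.05 s, during which the arm holds its last target. There are 200 camera calls.

## Working session

There is one attempt and no reset: what is moved stays moved. The work goes in short steps, Python scripts to look and compute and a tool call to move; the robot and the scene stay as the last step left them, time stands still between calls to the robot, and variables do not carry over. Pictures are saved under pics/ and viewed, at most 10 in all, crops included, and the job is handed in when it is done.

Besides the shell and the picture viewer there is one more tool, called after ">>>" as a command line: name --argument value ..., lists and objects as JSON in quotes. carry_out: Moves the arm, as the interface text tells. Its arguments: {"type":"object","properties":{"steps":{"type":"array","items":{"type":"array"}},"force":{"type":"number"}},"required":["steps"]}

```bash
mkdir -p pics; ls; cat > h.py <<'E'
import numpy as np,cv2
from scipy.spatial.transform import Rotation as R
from workcell import env
def cal(n):
    c=env.get_calibration(n);K=np.array([[c['fx'],0,c['cx']],[0,c['fy'],c['cy']],[0,0,1.]])
    q=c['orientation'];Rm=R.from_quat([q[1],q[2],q[3],q[0]]).as_matrix()@np.diag([1,-1,-1])
    return K,np.array(c['D'],float),np.array(c['origin']),Rm
def ray(n,uv,z):
    K,D,o,Rm=cal(n);p=cv2.undistortPoints(np.array(uv,float).reshape(-1,1,2),K,D).reshape(-1,2)
    d=np.c_[p,np.ones(len(p))]@Rm.T
    return o+d*((z-o[2])/d[:,2])[:,None]
def proj(n,P):
    K,D,o,Rm=cal(n);return cv2.projectPoints((np.array(P,float).reshape(-1,3)-o)@Rm,np.zeros(3),np.zeros(3),K,D)[0].reshape(-1,2)
E
python3 - <<'E'
from h import *
a=[]
for n in('top','side'):
    im,d=env.read_camera(n);np.savez('pics/'+n,im=im,d=d);a.append(im[:,:,::-1]);print(n,cal(n)[2],cal(n)[3][:,2])
cv2.imwrite('pics/t.png',cv2.resize(a[0],(768,576)));cv2.imwrite('pics/s.png',cv2.resize(a[1],(768,576)))
print(env.get_state(),env.hold_point_z)
E
```

```text
pics
top [0.41133162 0.00594782 1.25598451] [ 0.11475557  0.01493709 -0.99328145]
side [0.03630735 0.89562185 0.71105031] [ 0.44072736 -0.72650682 -0.52720701]
{'clock': 0.1, 'joint_pos': array([-1.48561131e+00,  3.13936968e-01,  4.50897913e-02,  1.30361031e+00,
        1.58360501e-05,  1.43123306e+00]), 'qvel': array([-5.88763604e-05, -1.25137297e-03,  1.60307695e-03,  1.20889487e-03,
       -1.54669829e-03, -1.26574617e-05]), 'tau': array([ 3.26560890e-03, -4.81726885e+01,  2.99242562e+01,  1.27678187e-02,
       -9.09739083e-05, -1.26383469e-06]), 'tcp_pos': array([ 0.1281214 , -0.56007212,  0.23049027]), 'orientation': array([-8.30058610e-04,  9.93692326e-01,  1.12137736e-01,  3.04950772e-05]), 'wrist_force': array([ 0.56720931,  0.31303255, -1.06312162]), 'ft_torque': array([-0.04295351,  0.00664056,  0.01892884]), 'grip_force': 0.0, 'finger_gap': 0.08492241044947241} 0.0187
```

View pics/t.png

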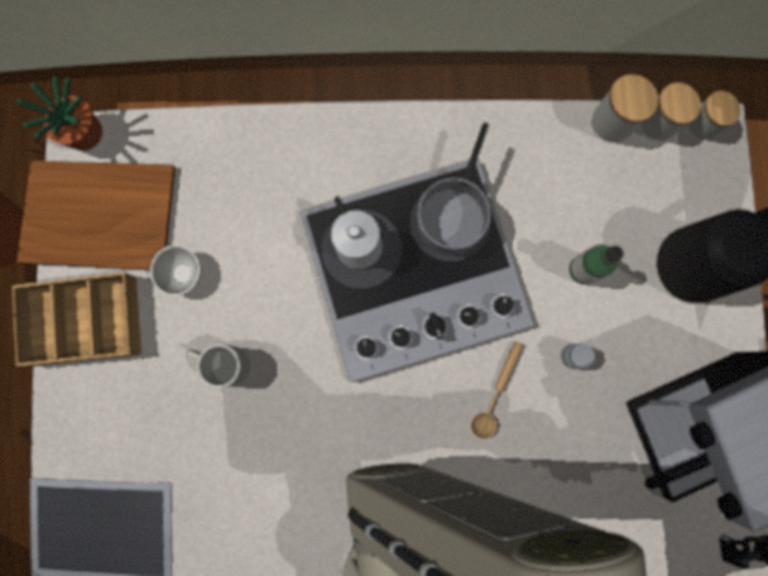

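View pics/s.png

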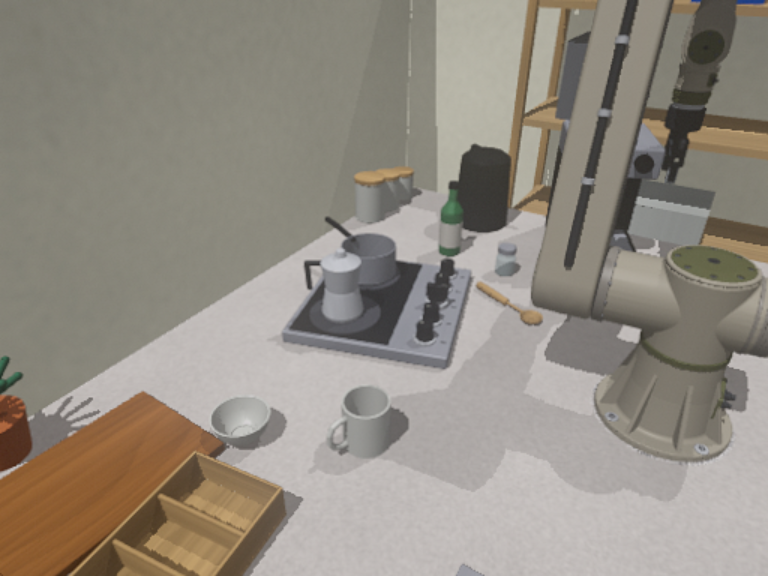

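The top view shows the row of five knobs from (367,347) to (504,305). The middle one, at about (435,325), looks like the bar. I'll zoom in and measure.

```bash
python3 - <<'E'
from h import *
im=np.load('pics/top.npz')['im'][:,:,::-1];s=np.load('pics/side.npz')['im'][:,:,::-1]
a=cv2.resize(im[185:265,220:360],(800,457),interpolation=3)[:, :]
b=cv2.resize(s[165:245,260:330],(525,600),interpolation=3)
c=np.zeros((600,800,3),np.uint8);c[:343,:600]=cv2.resize(a,(600,343));
cv2.imwrite('pics/ca.png',a);
g=cv2.cvtColor(im,cv2.COLOR_BGR2GRAY)
m=np.zeros_like(g);cv2.fillPoly(m,[np.array([[228,228],[345,190],[352,215],[238,248]])],255)
k=((g<45)&(m>0)).astype(np.uint8)
n,l,st,ce=cv2.connectedComponentsWithStats(k)
for i in range(1,n):
    if st[i,4]>30:
        ys,xs=np.where(l==i);r=cv2.minAreaRect(np.c_[xs,ys].astype(np.float32))
        print(st[i],ce[i].round(1),[np.round(v,1) for v in r],ray('top',ce[i],.071)[0].round(4),ray('top',ce[i],.083)[0].round(4))
E
```

```text
[330 199  11  10  60] [335.1 203.9] [array([335.1, 203.7]), array([9.8, 8.8]), np.float64(11.3)] [ 0.5137 -0.1931  0.071 ] [ 0.5127 -0.191   0.083 ]
[308 206  10  10  62] [312.9 210.7] [array([312.5, 210.5]), array([9., 9.]), np.float64(90.0)] [ 0.4956 -0.1306  0.071 ] [ 0.4947 -0.1293  0.083 ]
[285 210  11  13  99] [289.7 216.1] [array([290., 216.]), array([12., 10.]), np.float64(90.0)] [ 0.4816 -0.0662  0.071 ] [ 0.4808 -0.0655  0.083 ]
[262 220  10  10  59] [267.5 225.1] [array([266.5, 224.5]), array([9., 9.]), np.float64(90.0)] [ 0.4573 -0.0042  0.071 ] [ 0.4568 -0.0041  0.083 ]
[241 227   8  10  38] [245.3 232.1] [array([245.1, 231.8]), array([6.3, 9.4]), np.float64(26.6)] [0.4387 0.0571 0.071 ] [0.4384 0.0566 0.083 ]
```

View pics/ca.png

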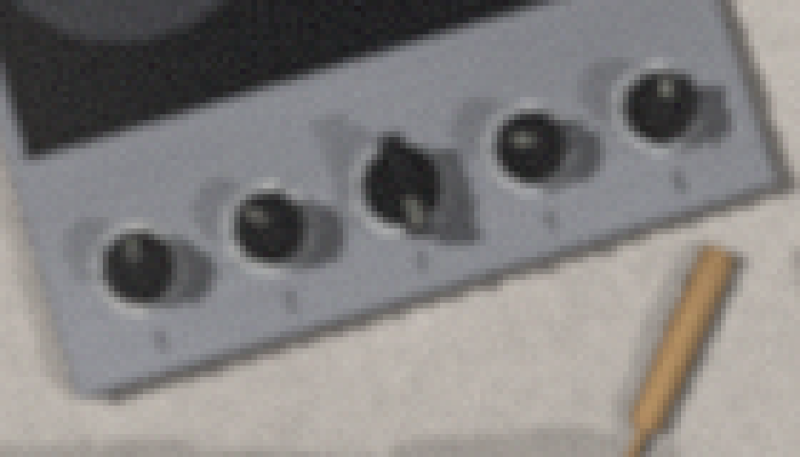

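The middle knob is the bar switch: its white mark points towards the robot, and it sits near (400,185) in the crop. I'll refine the position using depth from both cameras.

```bash
cat >> h.py <<'E'
def cloud(n,d):
    K,D,o,Rm=cal(n);v,u=np.mgrid[:384,:512];ok=d>0
    p=cv2.undistortPoints(np.c_[u[ok],v[ok]].astype(float).reshape(-1,1,2),K,D).reshape(-1,2)
    return o+(np.c_[p,np.ones(len(p))]*d[ok][:,None])@Rm.T
E
python3 - <<'E'
from h import *
for n in('top','side'):
    P=cloud(n,np.load(f'pics/{n}.npz')['d'])
    print(n)
    for c in [(.5137,-.1931),(.4956,-.1306),(.478,-.0662),(.4573,-.0042),(.4387,.0571)]:
        Q=P[(np.hypot(P[:,0]-c[0],P[:,1]-c[1])<.036)]
        T=Q[(Q[:,2]>.058)&(Q[:,2]<.1)]
        r=cv2.minAreaRect((T[:,:2]*1000).astype(np.float32))
        print(len(T),T.mean(0).round(4),np.percentile(T[:,2],[50,95]).round(4),'mid',(np.array(r[0])).round(1),np.round(r[1],1),round(r[2],1))
    H=P[(abs(P[:,2]-.03)<.008)&(abs(P[:,0]-.55)<.25)&(abs(P[:,1]+.1)<.27)]
    r=cv2.minAreaRect((H[:,:2]*1000).astype(np.float32));print('hob',r,np.median(H[:,2]))
# hob front edge corners from the picture
f=ray('top',[[233.6,253.5],[357.0,218.3]],.03);print(f,np.degrees(np.arctan2(f[0,0]-f[1,0],f[0,1]-f[1,1])),np.linalg.norm(f[0]-f[1]))
E
```

```text
top
106 [ 0.5175 -0.196   0.0698] [0.0703 0.0739] mid [ 518.2 -196.3] [30.9 30.7] 74.5
108 [ 0.4981 -0.1308  0.07  ] [0.0702 0.0748] mid [ 497.9 -131.5] [31.4 29.8] 43.9
87 [ 0.4793 -0.0652  0.0809] [0.082  0.0866] mid [478.8 -62.1] [47.9 20.4] 14.8
102 [ 0.4604 -0.0029  0.0709] [0.0709 0.0745] mid [460.9  -2.5] [30.5 29.1] 33.2
102 [0.4414 0.0615 0.0707] [0.0709 0.075 ] mid [440.4  62.4] [30.7 30.5] 89.5
hob ((566.2352294921875, -107.1070556640625), (450.68072509765625, 492.6448974609375), 16.253314971923828) 0.030841866408050533
side
54 [ 0.5165 -0.195   0.0679] [0.0695 0.0727] mid [ 518.  -198.4] [29.6 30.2] 1.6
58 [ 0.4967 -0.1284  0.0687] [0.0698 0.074 ] mid [ 498.5 -130.5] [29.7 30.6] 44.7
118 [ 0.4786 -0.0661  0.0739] [0.0748 0.0844] mid [478.8 -67.1] [46.7 18.5] 20.2
74 [0.4592 0.0012 0.0681] [0.0693 0.0732] mid [460.8  -1.9] [32.  28.2] 9.9
91 [0.4402 0.0658 0.068 ] [0.0699 0.0729] mid [441.4  62.7] [33.6 31.2] 76.2
hob ((582.6370849609375, -100.56619262695312), (392.6265869140625, 535.59814453125), 2.4301376342773438) 0.031334746362035204
[[ 0.37896268  0.09280776  0.03      ]
 [ 0.47495539 -0.26225548  0.03      ]] -15.128469171532505 0.367810414269646
```

>>> carry_out --steps '[[[0,0,-10],[0,0,-2],0],[[0,0,-20],[0,0,-3],0],[[0,0,-30],[0,0,-3],0],[[0,0,-40],[0,0,-3],0],[[0,0,-50],[0,0,-3],0],[[0,0,-60],[0,0,-3],0],[[0,0,-60],[0,0,-3],0],[[0,0,-60],[0,0,-3],0]]'

```text
clock: 1.1
tcp_pos: [0.1094, -0.5824, 0.2672]
orientation: [0.008, 0.812, 0.583, -0.025]
wrist_force: [-57.6, -53.8, -0.6]
finger_gap: 0.085
grip_force: 36.6
```

The wrist force jumped and a finger is loaded, so I've hit something. I'll look before moving on.

```bash
python3 - <<'E'
from h import *
s,_=env.read_camera('side');t,dt=env.read_camera('top')
a=cv2.resize(s[0:260,352:512,::-1],(369,600),interpolation=3);b=cv2.resize(t[200:384,380:512,::-1],(430,600),interpolation=3)
cv2.imwrite('pics/c2.png',np.hstack([a,b]))
st=env.get_state();print({k:np.round(v,3) for k,v in st.items()})
E
```

```text
{'clock': np.float64(1.2), 'joint_pos': array([-1.503,  0.31 ,  0.127,  1.348, -0.034,  0.392]), 'qvel': array([-0.002,  0.002,  0.002,  0.   ,  0.002,  0.   ]), 'tau': array([ 43.179, -52.647,   9.909,  19.495,  16.189,  -3.646]), 'tcp_pos': array([ 0.109, -0.582,  0.267]), 'orientation': array([ 0.008,  0.812,  0.583, -0.025]), 'wrist_force': array([-57.393, -53.541,  -1.153]), 'ft_torque': array([-9.043, 10.067, -3.787]), 'grip_force': np.float64(36.602), 'finger_gap': np.float64(0.085)}
```

View pics/c2.png

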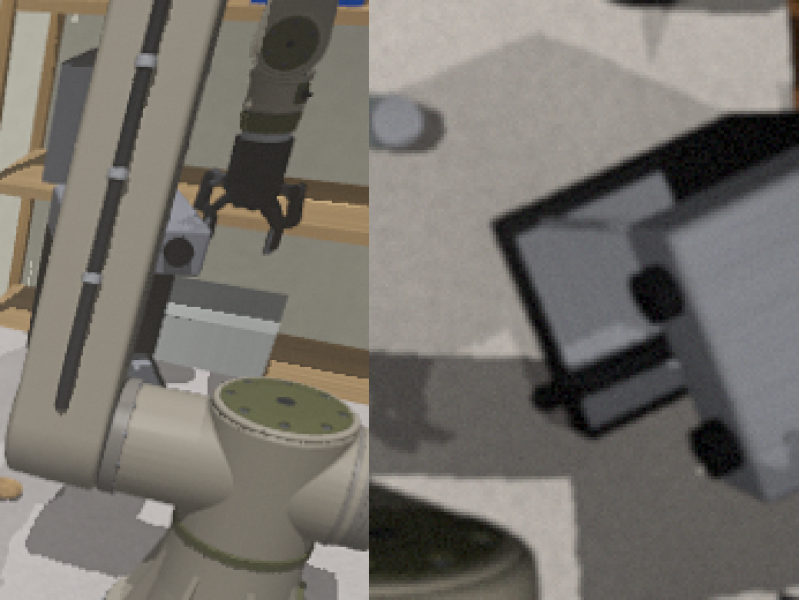

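The open fingers swung into the coffee machine to the right of the gripper, which I should have checked for first. I'll undo the turn along the same path and measure the machine.

>>> carry_out --steps '[[[0,0,10],[0,0,0],0],[[0,0,20],[0,0,0],0],[[0,0,30],[0,0,0],0],[[0,0,40],[0,0,0],0],[[0,0,50],[0,0,0],0],[[0,0,60],[0,0,0],0],[[0,0,60],[0,0,0],0],[[0,0,60],[0,0,0],0]]'

```text
clock: 2.2
tcp_pos: [0.1282, -0.5604, 0.261]
orientation: [-0.0, 0.994, 0.114, -0.0]
wrist_force: [-0.6, 0.0, 0.7]
finger_gap: 0.086
grip_force: 0.0
```

```bash
python3 - <<'E'
from h import *
st=env.get_state();print(st['tcp_pos'],st['orientation'],st['wrist_force'],st['joint_pos'])
t,d=env.read_camera('top');t0=np.load('pics/top.npz')
P=cloud('top',d)
Q=P[(P[:,0]>-.1)&(P[:,0]<.5)&(P[:,1]<-.33)&(P[:,2]>.06)]
h=np.histogram(Q[:,2],bins=np.arange(.05,.8,.05));print(h[0])
for lo,hi in((.15,.3),(.3,.4),(.4,.6)):
    q=Q[(Q[:,2]>lo)&(Q[:,2]<hi)]
    if len(q): print(lo,hi,q.min(0).round(3),q.max(0).round(3),cv2.minAreaRect((q[:,:2]*1000).astype(np.float32)))
df=cv2.absdiff(cv2.GaussianBlur(t,(0,0),1.5),cv2.GaussianBlur(t0['im'],(0,0),1.5)).max(2);ys,xs=np.where(df>25)
print(len(xs),xs.min() if len(xs) else 0,xs.max() if len(xs) else 0,ys.min() if len(ys) else 0,ys.max() if len(ys) else 0)
print(proj('top',[.128,-.56,.3]))
E
```

```text
[ 0.12817793 -0.56042309  0.26104045] [-2.41448709e-04  9.93525639e-01  1.13607861e-01 -7.68345454e-06] [-0.56224229  0.03663621  0.72855635] [-1.48554110e+00  3.07729225e-01  1.10786587e-01  1.37433595e+00
 -2.91688591e-05  1.42834421e+00]
[ 327  244  177  566 1196 2924  215    0    0    0    0    0    0    0]
0.15 0.3 [ 0.114 -0.655  0.15 ] [ 0.413 -0.4    0.3  ] ((291.0106506347656, -518.5584716796875), (149.63668823242188, 335.3035888671875), 65.89441680908203)
0.3 0.4 [ 0.099 -0.565  0.3  ] [ 0.379 -0.453  0.382] ((239.76779174804688, -504.682373046875), (108.49605560302734, 282.5753479003906), 87.47772979736328)
680 282 511 348 383
[[510.66768714 359.39931099]]
```

The machine hasn't moved. It is about 0.32 m high and stands right in my path, so I'll rise well above it before crossing.

>>> carry_out --steps '[[[0,0,0],[0,0,-3],0],[[0,0,0],[0,0,-7],0],[[0,0,0],[0,0,-11],0],[[0,0,0],[0,0,-14],0],[[0,0,0],[0,0,-17],0],[[0,0,0],[0,0,-17],0],[[0,0,0],[0,0,-17],0],[[0,0,0],[0,0,-17],0]]'

```text
clock: 3.25
tcp_pos: [0.1282, -0.5602, 0.43]
orientation: [-0.001, 0.994, 0.112, 0.0]
wrist_force: [0.1, -0.5, -1.0]
finger_gap: 0.0853
grip_force: 0.0
```

>>> carry_out --steps '[[[0,0,-10],[2.8,-2.5,0],60],[[0,0,-20],[5.6,-5,0],130],[[0,0,-30],[8.5,-7.6,130],130],[[0,0,-40],[11.3,-10.1,0],130],[[0,0,-50],[14.1,-12.6,0],130],[[0,0,-60],[17,-15.1,0],130],[[0,0,-70],[19.8,-17.6,0],130],[[0,0,-80],[22.6,-20.2,0],130]]'

```text
clock: 4.25
tcp_pos: [0.3039, -0.3118, 0.4306]
orientation: [-0.0, 0.687, 0.727, 0.0]
wrist_force: [0.4, -0.2, -0.7]
finger_gap: 0.0418
grip_force: 0.0
```

Note: I mistyped row 3 of that call, with a shift of 130 along z. The per-row limit capped it at a brief dip of no more than 6 cm, and the forces and final height are normal. I'll check the machine in the next picture.

>>> carry_out --steps '[[[0,0,-10],[3,2.4,0],130],[[0,0,-20],[6,4.8,0],130],[[0,0,-30],[9,7.2,0],130],[[0,0,-40],[12,9.6,0],130],[[0,0,-50],[15,12,0],130],[[0,0,-60],[18,14.4,0],130],[[0,0,-70],[21,16.6,0],130],[[0,0,-80],[23.5,18.8,0],130]]'

```text
clock: 5.25
tcp_pos: [0.4796, -0.0677, 0.4305]
orientation: [-0.001, 0.059, 0.998, 0.0]
wrist_force: [-0.4, -1.1, -1.1]
finger_gap: 0.042
grip_force: 0.0
```

>>> carry_out --steps '[[[0,0,-8],[0,0,3],130],[[0,0,-16],[0,0,7],130],[[0,0,-23.1],[0,0,11],130],[[0,0,-23.1],[0,0,15],130],[[0,0,-23.1],[0,0,19],130],[[0,0,-23.1],[0,0,23],130],[[0,0,-23.1],[0,0,27],130],[[0,0,-23.1],[0,0,29],130]]'

```text
clock: 6.25
tcp_pos: [0.4769, -0.0683, 0.1381]
orientation: [-0.002, -0.139, 0.99, 0.001]
wrist_force: [-0.1, -1.1, 1.0]
finger_gap: 0.0419
grip_force: 0.0
```

```bash
python3 - <<'E'
from h import *
st=env.get_state();print({k:np.round(v,4) for k,v in st.items()})
s,ds=env.read_camera('side');t,d=env.read_camera('top');t0=np.load('pics/top.npz')['im']
x,y=260,165
a=cv2.resize(s[120:250,230:370,::-1],(646,600),interpolation=3)
cv2.imwrite('pics/c3.png',a)
df=cv2.absdiff(cv2.GaussianBlur(t,(0,0),1.5),cv2.GaussianBlur(t0,(0,0),1.5)).max(2)
print('machine diff',(df[240:330,420:]>30).sum())
E
```

```text
{'clock': np.float64(6.25), 'joint_pos': array([-3.0910e-01,  1.8970e-01, -3.5230e-01,  1.0337e+00, -1.0000e-04,
       -5.8830e-01]), 'qvel': array([ 0.001 ,  0.1045, -0.2401, -0.3724,  0.002 ,  0.0009]), 'tau': array([ 5.00000e-03, -3.87888e+01,  2.76189e+01,  4.59400e-01,
       -1.50000e-03,  0.00000e+00]), 'tcp_pos': array([ 0.4769, -0.0683,  0.1381]), 'orientation': array([-0.0022, -0.1392,  0.9903,  0.001 ]), 'wrist_force': array([-0.1434, -1.0715,  0.9627]), 'ft_torque': array([0.0207, 0.0231, 0.0021]), 'grip_force': np.float64(0.0), 'finger_gap': np.float64(0.0419)}
machine diff 1054
```

View pics/c3.png

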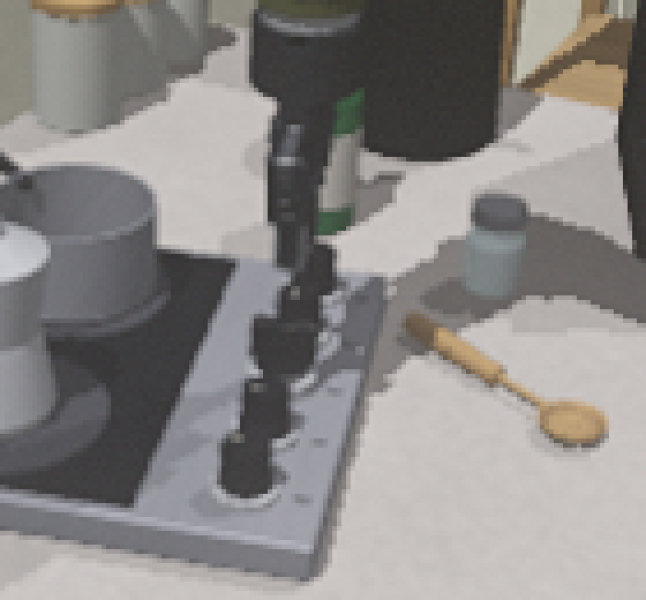

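The tool is above the bar knob, with the fingers straddling the row direction and clear of the neighbours. I'll let it settle and then descend partway.

>>> carry_out --steps '[[[0,0,0],[0,0,1],130],[[0,0,0],[0,0,2],130],[[0,0,0],[0,0,3],130],[[0,0,0],[0,0,3],130],[[0,0,0],[0,0,3],130],[[0,0,0],[0,0,3],130],[[0,0,0],[0,0,3],130],[[0,0,0],[0,0,3],130]]'

```text
clock: 7.35
tcp_pos: [0.4795, -0.0692, 0.1115]
orientation: [0.0, -0.139, 0.99, -0.0]
wrist_force: [0.2, -0.2, 0.6]
finger_gap: 0.042
grip_force: 0.0
```

```bash
python3 - <<'E'
from h import *
st=env.get_state();q=st['orientation'];Rm=R.from_quat([*q[1:],q[0]]).as_matrix();p=st['tcp_pos']
print(p,np.degrees(np.arctan2(Rm[1,0],Rm[0,0])),100*Rm.T@(np.array([.479,-.0665,.0585])-p))
E
```

```text
[ 0.47952813 -0.06918662  0.11145409] -164.0210615784032 [-0.02164402  0.27432019  5.2953384 ]
```

>>> carry_out --steps '[[[0,0,0],[0,0.27,0],130],[[0,0,0],[0,0.27,1],130],[[0,0,0],[0,0.27,2],130],[[0,0,0],[0,0.27,3],130],[[0,0,0],[0,0.27,4],130],[[0,0,0],[0,0.27,5],130],[[0,0,0],[0,0.27,5.3],130],[[0,0,0],[0,0.27,5.3],130]]' --force 20

```text
clock: 8.35
tcp_pos: [0.4786, -0.0665, 0.0581]
orientation: [-0.0, -0.139, 0.99, 0.0]
wrist_force: [-0.5, -0.3, -0.1]
finger_gap: 0.0417
grip_force: 0.0
```

Now I'll close gently and check for a side force.

>>> carry_out --steps '[[[0,0,0],[0,0,0],150],[[0,0,0],[0,0,0],170],[[0,0,0],[0,0,0],190],[[0,0,0],[0,0,0],205],[[0,0,0],[0,0,0],215],[[0,0,0],[0,0,0],225],[[0,0,0],[0,0,0],235],[[0,0,0],[0,0,0],235]]' --force 20

```text
clock: 9.35
tcp_pos: [0.4798, -0.0693, 0.0588]
orientation: [0.0, -0.138, 0.99, -0.003]
wrist_force: [1.1, -9.4, -0.1]
finger_gap: 0.0118
grip_force: 22.3
```

```bash
python3 -c "
from h import *
print({k:np.round(v,4) for k,v in env.get_state().items() if k in('tcp_pos','wrist_force','ft_torque','finger_gap','grip_force')})"
```

```text
{'tcp_pos': array([ 0.4798, -0.0693,  0.0588]), 'wrist_force': array([ 1.0518, -9.4175, -0.0737]), 'ft_torque': array([-1.9478, -0.0817, -0.0212]), 'grip_force': np.float64(22.2659), 'finger_gap': np.float64(0.0118)}
```

>>> carry_out --steps '[[[0,0,0],[0,-0.15,0],235],[[0,0,0],[0,-0.3,0],235],[[0,0,0],[0,-0.3,0],235],[[0,0,0],[0,-0.3,0.15],235],[[0,0,0],[0,-0.3,0.3],235],[[0,0,0],[0,-0.3,0.5],235],[[0,0,0],[0,-0.3,0.5],235],[[0,0,0],[0,-0.3,0.5],235]]'

```text
clock: 10.35
tcp_pos: [0.4799, -0.0697, 0.0543]
orientation: [0.0, -0.139, 0.99, -0.001]
wrist_force: [-2.4, -2.4, 9.8]
finger_gap: 0.0116
grip_force: 23.7
```

```bash
python3 -c "
from h import *
print({k:np.round(v,4) for k,v in env.get_state().items() if k in('tcp_pos','wrist_force','ft_torque','finger_gap','grip_force')})"
```

```text
{'tcp_pos': array([ 0.4799, -0.0697,  0.0543]), 'wrist_force': array([-2.4361, -2.447 ,  9.828 ]), 'ft_torque': array([-0.449 ,  0.5238, -0.0511]), 'grip_force': np.float64(23.6558), 'finger_gap': np.float64(0.0116)}
```

>>> carry_out --steps '[[[0,0,0],[0,0,0.05],235],[[0,0,0],[0,0,0.1],235],[[0,0,0],[0,0,0.15],235],[[0,0,0],[0,0,0.15],235],[[0,0,0],[0,0,0.15],235],[[0,0,0],[0,0,0.15],235],[[0,0,0],[0,0,0.15],235],[[0,0,0],[0,0,0.15],235]]'

```text
clock: 11.35
tcp_pos: [0.4799, -0.0697, 0.0529]
orientation: [0.001, -0.139, 0.99, -0.001]
wrist_force: [-2.2, -1.9, 10.6]
finger_gap: 0.0115
grip_force: 23.8
```

```bash
python3 -c "
from h import *
print({k:np.round(v,4) for k,v in env.get_state().items() if k in('tcp_pos','wrist_force','ft_torque','finger_gap','grip_force')})"
```

```text
{'tcp_pos': array([ 0.4799, -0.0697,  0.0529]), 'wrist_force': array([-2.1954, -1.8637, 10.5908]), 'ft_torque': array([-0.3803,  0.5889, -0.0126]), 'grip_force': np.float64(23.7674), 'finger_gap': np.float64(0.0115)}
```

>>> carry_out --steps '[[[0,0,0],[0,0,0.05],235],[[0,0,0],[0,0,0.1],235],[[0,0,3],[0,0,0.1],235],[[0,0,6],[0,0,0.1],235],[[0,0,9],[0,0,0.1],235],[[0,0,12],[0,0,0.1],235],[[0,0,12],[0,0,0.1],235],[[0,0,12],[0,0,0.1],235]]'

```text
clock: 12.35
tcp_pos: [0.48, -0.0695, 0.0526]
orientation: [0.001, -0.035, 0.999, -0.0]
wrist_force: [-3.9, -1.3, 17.1]
finger_gap: 0.0113
grip_force: 24.7
```

```bash
cat > st.py <<'E'
from h import *
s=env.get_state();q=s['orientation'];Rm=R.from_quat([*q[1:],q[0]]).as_matrix()
print('turn',(196-np.degrees(np.arctan2(Rm[1,0],Rm[0,0])))%360,{k:np.round(s[k],4) for k in('clock','tcp_pos','wrist_force','ft_torque','grip_force')},s['tau'][5])
E
python3 st.py
```

```text
turn 12.004264701971465 {'clock': np.float64(12.35), 'tcp_pos': array([ 0.48  , -0.0695,  0.0526]), 'wrist_force': array([-3.8811, -1.3089, 17.0699]), 'ft_torque': array([-0.2221,  1.0219, -0.0247]), 'grip_force': np.float64(24.7234)} -0.019318584236316383
```

The knob is at the bottom of its travel and turning, with only friction torque. I'll ease the push slightly and continue.

>>> carry_out --steps '[[[0,0,4],[0,0,-0.1],235],[[0,0,8],[0,0,-0.1],235],[[0,0,12],[0,0,-0.1],235],[[0,0,16],[0,0,-0.1],235],[[0,0,20],[0,0,-0.1],235],[[0,0,24],[0,0,-0.1],235],[[0,0,28],[0,0,-0.1],235],[[0,0,28],[0,0,-0.1],235]]'

```text
clock: 13.35
tcp_pos: [0.4801, -0.0689, 0.0529]
orientation: [0.001, 0.208, 0.978, 0.0]
wrist_force: [-2.1, 0.5, 11.3]
finger_gap: 0.0115
grip_force: 23.8
```

```bash
python3 st.py
```

```text
turn 40.01593816697442 {'clock': np.float64(13.35), 'tcp_pos': array([ 0.4801, -0.0689,  0.0529]), 'wrist_force': array([-2.0684,  0.4811, 11.2668]), 'ft_torque': array([ 0.114 ,  0.4133, -0.0368]), 'grip_force': np.float64(23.7734)} 0.15277646016329527
```

>>> carry_out --steps '[[[0,0,1.5],[0,0,0],235],[[0,0,3],[0,0,0],235],[[0,0,4.5],[0,0,0],235],[[0,0,6],[0,0,0],235],[[0,0,7],[0,0,0],235],[[0,0,8],[0,0,0],235],[[0,0,8],[0,0,0],235],[[0,0,8],[0,0,0],235]]'

```text
clock: 14.35
tcp_pos: [0.4801, -0.0688, 0.0529]
orientation: [0.001, 0.275, 0.961, 0.001]
wrist_force: [-1.3, 1.1, 10.9]
finger_gap: 0.0119
grip_force: 23.8
```

```bash
python3 st.py
```

```text
turn 47.9799144842938 {'clock': np.float64(14.35), 'tcp_pos': array([ 0.4801, -0.0688,  0.0529]), 'wrist_force': array([-1.2628,  1.0789, 10.9322]), 'ft_torque': array([0.2132, 0.3033, 0.0159]), 'grip_force': np.float64(23.7716)} -0.019749581697396934
```

>>> carry_out --steps '[[[0,0,0.5],[0,0,0],235],[[0,0,1],[0,0,0],235],[[0,0,1.5],[0,0,0],235],[[0,0,2],[0,0,0],235],[[0,0,2.5],[0,0,0],235],[[0,0,2.5],[0,0,0],235],[[0,0,2.5],[0,0,0],235],[[0,0,2.5],[0,0,0],235]]'

```text
clock: 15.35
tcp_pos: [0.4801, -0.0688, 0.0529]
orientation: [0.001, 0.296, 0.955, 0.001]
wrist_force: [-1.6, 0.6, 11.6]
finger_gap: 0.0113
grip_force: 23.8
```

```bash
python3 st.py
```

```text
turn 50.47428053562248 {'clock': np.float64(15.35), 'tcp_pos': array([ 0.4801, -0.0688,  0.0529]), 'wrist_force': array([-1.6124,  0.6364, 11.6148]), 'ft_torque': array([0.2496, 0.3265, 0.0401]), 'grip_force': np.float64(23.7702)} -0.010239619296044111
```

```bash
cat >> st.py <<'E'
z=[]
for i in range(6): z.append(env.get_state()['ft_torque'][2]);env.read_camera('side')
print('Mz',np.mean(z).round(3),np.std(z).round(3))
E
python3 st.py
```

```text
turn 50.47428053562248 {'clock': np.float64(15.35), 'tcp_pos': array([ 0.4801, -0.0688,  0.0529]), 'wrist_force': array([-1.6124,  0.6364, 11.6148]), 'ft_torque': array([0.2496, 0.3265, 0.0401]), 'grip_force': np.float64(23.7702)} -0.010239619296044111
Mz 0.003 0.023
```

>>> carry_out --steps '[[[0,0,0.5],[0,0,0],235],[[0,0,1],[0,0,0],235],[[0,0,1.5],[0,0,0],235],[[0,0,2],[0,0,0],235],[[0,0,2.5],[0,0,0],235],[[0,0,2.5],[0,0,0],235],[[0,0,2.5],[0,0,0],235],[[0,0,2.5],[0,0,0],235]]'

```text
clock: 16.65
tcp_pos: [0.4802, -0.0687, 0.0529]
orientation: [0.001, 0.317, 0.948, 0.001]
wrist_force: [-1.2, 1.2, 11.1]
finger_gap: 0.0113
grip_force: 23.8
```

```bash
python3 st.py
```

```text
turn 52.973313362918844 {'clock': np.float64(16.65), 'tcp_pos': array([ 0.4802, -0.0687,  0.0529]), 'wrist_force': array([-1.2452,  1.2166, 11.1163]), 'ft_torque': array([ 0.2173,  0.3126, -0.0291]), 'grip_force': np.float64(23.7688)} -0.010027250682469457
Mz -0.013 0.028
```

>>> carry_out --steps '[[[0,0,0.6],[0,0,0],235],[[0,0,1.2],[0,0,0],235],[[0,0,1.8],[0,0,0],235],[[0,0,2.4],[0,0,0],235],[[0,0,3],[0,0,0],235],[[0,0,3],[0,0,0],235],[[0,0,3],[0,0,0],235],[[0,0,3],[0,0,0],235]]'

```text
clock: 17.95
tcp_pos: [0.4802, -0.0687, 0.0529]
orientation: [0.001, 0.342, 0.94, 0.001]
wrist_force: [-0.6, 1.6, 10.3]
finger_gap: 0.0118
grip_force: 23.8
```

```bash
python3 st.py
```

```text
turn 55.97077669574753 {'clock': np.float64(17.95), 'tcp_pos': array([ 0.4802, -0.0687,  0.0529]), 'wrist_force': array([-0.5502,  1.6031, 10.3029]), 'ft_torque': array([ 0.2603,  0.2443, -0.0378]), 'grip_force': np.float64(23.7679)} -0.009858148405328393
Mz -0.009 0.02
```

>>> carry_out --steps '[[[0,0,0.6],[0,0,0],235],[[0,0,1.2],[0,0,0],235],[[0,0,1.8],[0,0,0],235],[[0,0,2.4],[0,0,0],235],[[0,0,3],[0,0,0],235],[[0,0,3],[0,0,0],235],[[0,0,3],[0,0,0],235],[[0,0,3],[0,0,0],235]]'

```text
clock: 19.25
tcp_pos: [0.4803, -0.0686, 0.0529]
orientation: [0.001, 0.366, 0.931, 0.001]
wrist_force: [-1.1, 2.5, 10.8]
finger_gap: 0.0114
grip_force: 23.8
```

```bash
python3 st.py
```

```text
turn 58.95635684668784 {'clock': np.float64(19.25), 'tcp_pos': array([ 0.4803, -0.0686,  0.0529]), 'wrist_force': array([-1.0872,  2.5353, 10.7679]), 'ft_torque': array([0.3039, 0.3006, 0.0864]), 'grip_force': np.float64(23.7639)} 0.058551602996885777
Mz 0.072 0.018
```

The torque is rising, so the stop begins at about 57.5°. I'll make a small confirming step.

>>> carry_out --steps '[[[0,0,0.2],[0,0,0],235],[[0,0,0.4],[0,0,0],235],[[0,0,0.6],[0,0,0],235],[[0,0,0.8],[0,0,0],235],[[0,0,0.8],[0,0,0],235],[[0,0,0.8],[0,0,0],235],[[0,0,0.8],[0,0,0],235],[[0,0,0.8],[0,0,0],235]]'

```text
clock: 20.55
tcp_pos: [0.4803, -0.0686, 0.0529]
orientation: [0.001, 0.373, 0.928, 0.001]
wrist_force: [-2.1, 1.8, 10.3]
finger_gap: 0.0118
grip_force: 23.8
```

```bash
python3 st.py
```

```text
turn 59.74830668689407 {'clock': np.float64(20.55), 'tcp_pos': array([ 0.4803, -0.0686,  0.0529]), 'wrist_force': array([-2.1403,  1.7726, 10.3255]), 'ft_torque': array([0.3161, 0.2535, 0.0583]), 'grip_force': np.float64(23.7661)} 0.10131142800673842
Mz 0.086 0.027
```

The torque is +0.043 for 0.8°, which matches the 3 N m/rad stop, at about 0.11 N m in total. I'll let go and rise clear.

>>> carry_out --steps '[[[0,0,0],[0,0,0],205],[[0,0,0],[0,0,-0.4],190],[[0,0,0],[0,0,-1],170],[[0,0,0],[0,0,-2],150],[[0,0,0],[0,0,-4],150],[[0,0,0],[0,0,-7],150],[[0,0,0],[0,0,-10],150],[[0,0,0],[0,0,-13],150]]'

```text
clock: 21.85
tcp_pos: [0.4793, -0.0693, 0.1832]
orientation: [0.0, 0.373, 0.928, 0.0]
wrist_force: [0.5, 0.2, 0.7]
finger_gap: 0.0355
grip_force: 0.0
```

>>> carry_out --steps '[[[0,0,0],[0,0,-5],150],[[0,0,0],[0,0,-10],150],[[0,0,0],[0,0,-15],150],[[0,0,0],[0,0,-20],150],[[0,0,0],[0,0,-23],150],[[0,0,0],[0,0,-23],150],[[0,0,0],[0,0,-23],150],[[0,0,0],[0,0,-23],150]]'

```text
clock: 22.85
tcp_pos: [0.479, -0.0692, 0.4105]
orientation: [-0.001, 0.373, 0.928, -0.0]
wrist_force: [-0.6, 0.2, 0.6]
finger_gap: 0.0351
grip_force: 0.0
```

```bash
python3 - <<'E'
from h import *
s=env.get_state();print(s['tcp_pos'],s['wrist_force'])
im,d=env.read_camera('side');P=cloud('side',d);im0=np.load('pics/side.npz')
P0=cloud('side',im0['d'])
for c in [(.518,-.197),(.498,-.131),(.480,-.0695),(.4608,-.0022),(.441,.0625)]:
    for n,p in(('before',P0),('now',P)):
        Q=p[np.hypot(p[:,0]-c[0],p[:,1]-c[1])<.03];T=Q[(Q[:,2]>.055)&(Q[:,2]<.1)]
        print(n,len(T),T.mean(0).round(4),np.percentile(T[:,2],[80,90,95]).round(4))
t,_=env.read_camera('top')
a=cv2.resize(im[150:250,230:350,::-1],(480,400),interpolation=3)
b=cv2.resize(t[:,:,::-1],(533,400))[100:,200:];b=cv2.copyMakeBorder(b,0,100,0,0,0)
cv2.imwrite('pics/end.png',np.hstack([a,b])[:,:800])
E
```

```text
[ 0.47898998 -0.06921963  0.41047075] [-0.64854409  0.20274735  0.57235395]
before 62 [ 0.516  -0.1945  0.0665] [0.0718 0.0722 0.0726]
now 61 [ 0.5162 -0.1942  0.0669] [0.0715 0.0725 0.0733]
before 66 [ 0.4965 -0.128   0.0672] [0.0721 0.0727 0.0738]
now 62 [ 0.4963 -0.1284  0.0677] [0.0722 0.0729 0.0735]
before 136 [ 0.4786 -0.0654  0.0715] [0.0819 0.0837 0.0843]
now 93 [ 0.4779 -0.0635  0.0729] [0.0833 0.0845 0.0854]
before 82 [0.4588 0.0019 0.067 ] [0.0718 0.0726 0.0732]
now 84 [0.459  0.0016 0.0669] [0.0716 0.0725 0.0733]
before 98 [0.4404 0.0664 0.0672] [0.0715 0.0724 0.0729]
now 97 [0.44   0.0665 0.0675] [0.072  0.0729 0.0735]
```

View pics/end.png

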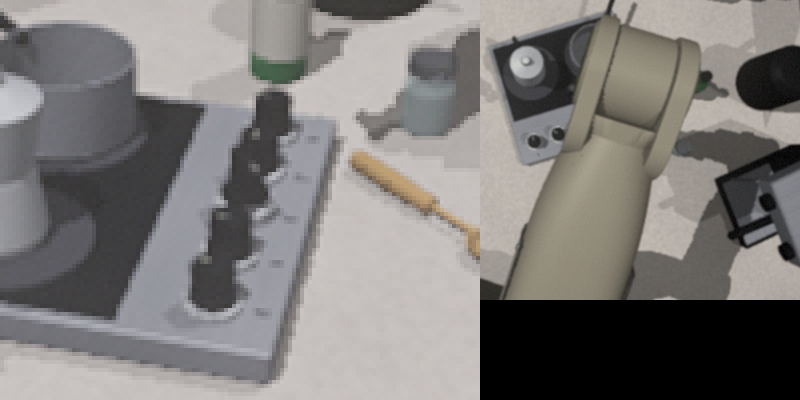

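The bar knob, near (245,185), is turned and back at full height, with its top at 0.083–0.085 m as before. The round knobs are unmoved and the coffee machine is where it was. I'm handing in.

```bash
python3 -c "
from workcell import env
print(env.hand_in())"
```

```text
the job is handed in; nothing more can be done
None
```

The main switch was pushed down, turned about 60° clockwise to its stop (about 0.11 N m) and released; it sprang back to full height, and I handed in without a verdict. Early on, a finger bumped the coffee machine (wrist force about 79 N, grip reading 37 N; no visible movement, but it may count against the run), and one mistyped row caused a brief dip with no sign of contact.

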